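# Seat a laptop board in the holder and lock the sprung jaw by hand

## Robot

A 7-joint arm with a two-finger parallel gripper is mounted at the origin on the work surface. World frame = base frame: x ahead of the robot, y to its left, z up, the work surface at z = 0. Lengths are in m, angles in rad, forces in N, time in s.
With the tool pointing down it reaches from about 0.4 to 0.85 m from the base axis. Payload 10.4 kg.
Tool frame: the origin (TCP) lies midway between the tips of the shut fingers; the grasp point (between the pads) lies 19 mm behind it; z points along the fingers, y is the line along which they close (so a half turn about z gives the same grasp; the last joint's range is limited). The gripper opens to 87 mm and grips with 3 to 60 N. Pads are 19 mm wide; open, the fingers measure 117 mm over their backs; the gripper's body (75 mm by 190 mm) begins 51 mm behind the grasp point.
Start: joints at [-1.36, 0.332, -0.065, 1.46, 0.022, 1.35, -0.088], TCP at [0.145, 0.608, 0.223] pointing down, gripper open.
Joint ranges: [-2.6, 2.6], [-0.5, 2.12], [-1.47, 1.34], [0.16, 2.42], [-1.27, 4.41], [0.06, 2.06], [-2.6, 2.6]. Speed limits (rad/s): [2.22, 2.22, 2.79, 2.79, 3.14, 3.14, 3.14].

## Interface

Orientations are given as a unit quaternion [w, x, y, z].
In Python, from rig import arm, imaging, job_done, finder gives the robot as it stands.
- The arm moves only by the tool arm_command, never from a script. Its arguments are lists of equal length, an entry for each row: "slide": the shift along the tool's x, y, z in cm, a list of three; "spin": the turn about the tool's z in rad. A call has 1 to 10 rows; each row shifts and turns the commanded pose from where the row before left it, along the tool's axes as they then stand; what a row does not reach is not made up. A row lasts 1/10 s, in which the tool goes at most 50 mm and 8.59 degrees, less where a joint would pass 70% of its speed; a pose out of reach is approached as far as the arm can. A call is refused whole if a number of a shift passes 5 or a number of a turn 0.15, either way. A call with a gripper value outside its range is refused whole. "gripper" is the finger opening in cm, from 0 to 8.7, set as the call begins (left out, the last holds). The fingers move at their own pace and stop on an object; "squeeze" is the grip in N (left out, the last holds). Time passes only in rows, so rows that do not move let the fingers close. It gives the time, the measured TCP pose, the force, the opening and the grip force at its end, in the units of the state.
- arm.sense(): the state, without advancing time (a new reading comes with each control period).
- imaging.get_image(name): name is "scene" or "top" or "wrist"; returns (picture, depth): 420x560x3 uint8, red, green, blue; 420x560 float32, m along the optical axis (not along the pixel's ray), 0 where there is no reading.
- imaging.get_calibration(name): a dict with "K" (3x3 intrinsics, pixels), "R" (3x3) and "t" (3): a world point X has camera coordinates R X + t. Camera axes: x right, y down, z forward; pixel columns grow to the right and rows downward; lengths in m; the calibration is good to about 2 mm. A picture is of the moment at which its call begins: read the wrist's pose just before it. get_calibration takes no time and is no camera call; for the wrist camera it gives the pose at the moment of the call.
- job_done(): hands the job in; it is judged then, once.
Trained networks look in the newest picture that a camera, given by its name, has taken for a name from the list of things; names that differ only in an ending like _2 or _b are one class to them, and where a whole thing is asked for, a point or a joint stands for the part that bears it (a point fixed in the world has none). Each returns a list of dicts, best first, with "confidence" (0 to 1); they miss things now and then, are a little off and sometimes report something else, mostly with a low value. They report only what shows in the picture. A call takes as long as a camera call. They do not tell look-alikes from the thing itself.
- finder.outline_of(camera, query): "pixels" (420x560 bool, what is visible of it) and "extent" ([left, top, width, height] in pixels, round what is visible of it).
The state is a dict: "t": time; "joint_positions": joint angles; "joint_vel": joint speeds; "joint_efforts": joint torques, N m; "tcp_pos": TCP position; "tool_rot": TCP orientation; "wrist_force": force on the tool from outside, world axes, zero at the start; "wrist_torque": the same for the moment, N m; "width": opening from 0.0 (shut) to 1.0 (fully open); "grip_force": force on a finger pad.
Only numpy, scipy, OpenCV 4.12 (cv2) and the standard library are available. Lean on these libraries where they do the work, as an engineer would, in place of code of your own. Each camera call takes 0.05 s, during which the arm holds its last target. There are 200 camera calls.

## Task

Push the sprung sliding jaw of the board holder up until you feel the blue circuit board seat in both jaws - the pointer then stands at the red length mark - and, keeping the jaw pressed there without forcing the board, squeeze the orange cam lever fully closed against the jaw's neck. Do not close the lever before the board is seated, and leave the screwdriver, blower fan, flux jar and screw tray where they are. Finish while holding: fingers still squeezed on the lever and neck, jaw still pressing the board, so that it cannot creep while I check it.

Things in the scene. Friction and masses are not known exactly. Their poses are not given: they have to be found in the camera images.
- holder: Board holder, fixed to the bench: dark steel base 150 (x) x 330 (y) x 8 mm, aluminium rail along y (22 mm wide, top 22 mm up). Origin: centre of its underside. Fixed jaw near its +y end, sliding jaw on the -y side, pushed to the holder's +y to close. Both jaws 140 mm wide (x), top at z 62 mm, with facing grooves 6 mm deep, 6.5 mm high.
- fixed_groove (a point): middle of the floor of the fixed jaw's groove (axes as the holder's): the board's far edge meets it when seated. The floor is lined with firm rubber that gives 1 mm per 6 N
- length_mark (a point): the red length mark on the white scale on the base plate, left of the sliding jaw; axes as the holder's
- heel (a point): tip of the black pointer at the rear (-y) end of the sliding jaw. It starts 56 mm short (-y) of length_mark with the jaw fully open, and is level with it (same y in the holder's frame) when the 150 mm board is pressed home in both grooves with some 6 N; the jaw's travel ends 8 mm past the mark
- jaw: Sliding jaw, axes as the holder's. Origin: groove floor, mid width, at bench level. Jaw plate: y 0 to -10, x -70 to +70, z 24 to 62 mm; fingers can push on its back face (y -10). Behind it the neck: x -13 to +13, y -10 to -70, z 30 to 67 mm, on a saddle x -21 to +21 with its top at z 30 mm: keep fingertips above z 32 mm.
- neck (a point): point inside the neck to aim the grip at: x 0, y -25, z 51 mm in the jaw's frame, 15 mm behind the plate's back face. A light return spring opens the jaw: 1.8 N fully open, 3.1 N at the mark, plus 0.6 N rail friction; let go with the lever open, the jaw springs back
- lever_tip (a point): tip of the lever, 44 mm from the pin, z 50 mm, mid thickness. Closing takes about 4 N here, 6 N in the last 0.2 rad, where the lever's cam clamps the rail (it holds about 12 N but creeps a little if let go). Closed, neck and lever span x -13 to +23.5 mm in the jaw's frame (36.5 mm)
- board: loose blue laptop circuit board, 110 (x) x 150 (y) x 2.4 mm, 0.1 to 0.2 kg, lying on four rubber-tipped rests at z 50 mm between the jaws; origin centre of its underside. It starts 5 to 15 mm short of the fixed groove's floor and slides on the rests (about 1 N) when the jaw pushes it; then it seats
- board_far_edge (a point): middle of the board's edge that goes into the fixed jaw
- screwdriver: loose red-handled screwdriver, 150 mm long, on the bench beside the holder (its +x side); leave alone
- blower_fan: loose black laptop blower fan, 62 x 62 x 9 mm with a copper fin block, on the bench beyond the fixed jaw; leave alone
- flux_jar: loose amber flux jar with yellow cap, 38 mm across, 42 mm high, on the robot's side of the holder; leave alone
- screw_tray: loose blue screw tray 70 x 90 x 18 mm, on the robot's side of the holder; leave alone
- cam_lever: Orange cam lever: paddle 8 mm thick, z 40 to 60 mm, swinging level about an upright pin at x +19, y -60 mm in the jaw's frame. Origin on the pin at bench level, y to its tip, z up. Closed, its y is parallel to the jaw's y; it starts 0.3 to 0.45 rad open, turned clockwise from above (tip out to the jaw's +x), 0.5 at most. It stays where left
Things that resemble listed ones, but are neither listed nor needed, are in the scene too. There is more than one size of the board; the one meant has the size given above.

How it is judged:
By the outcome, as a careful person would: the job done as asked, in the order asked, and still so for the second after the job is handed in, while the arm keeps its last pose, push and grip.
It also fails if it takes over 35 s, if anything falls off the work surface, if the arm or the gripper's body presses on something with over 40 N, if the wrist force passes 120 N, or if a joint passes its speed limit or range.

## Working session

There is one attempt and no reset: what is moved stays moved. The work goes in short steps, Python scripts to look and compute and a tool call to move; the robot and the scene stay as the last step left them, time stands still between calls to the robot, and variables do not carry over. Pictures are saved under pics/ and viewed, at most 10 in all, crops included, and the job is handed in when it is done.

Besides the shell and the picture viewer there is one more tool, called after "Request:" by a JSON object that holds its "api" and its "payload". arm_command: Moves the arm, as the interface text tells. Its arguments: {"type":"object","properties":{"slide":{"type":"array","items":{"type":"array","items":{"type":"number"}}},"spin":{"type":"array","items":{"type":"number"}},"gripper":{"type":"number"},"squeeze":{"type":"number"}},"required":["slide","spin"]}

```bash
ls; mkdir -p pics
cat > h.py <<'E'
import numpy as np, cv2
from rig import arm, imaging, job_done, finder
def shot(n,f=None):
    p,d=imaging.get_image(n); c=imaging.get_calibration(n)
    if f: cv2.imwrite('pics/'+f,p[:,:,::-1])
    return p,d,c
def cloud(d,c,mask=None):
    K,R,t=map(np.array,(c['K'],c['R'],c['t']))
    v,u=np.nonzero((d>0)&(mask if mask is not None else True))
    z=d[v,u]; P=np.stack([(u-K[0,2])/K[0,0]*z,(v-K[1,2])/K[1,1]*z,z],1)
    return (P-t)@R,u,v
def proj(X,c):
    K,R,t=map(np.array,(c['K'],c['R'],c['t'])); q=(np.atleast_2d(X)@R.T+t)@K.T
    return q[:,:2]/q[:,2:]
E
python3 - <<'E'
from h import *
s=arm.sense(); print({k:np.round(v,3) for k,v in s.items()})
for n in('scene','top'):
    p,d,c=shot(n,n+'1.png'); print(n,np.round(c['K'],1).tolist(),np.round(c['R'],3).tolist(),np.round(c['t'],3))
    for q in('holder','jaw','cam_lever','board','neck'):
        for r in finder.outline_of(n,q)[:3]:
            P,u,v=cloud(d,c,r['pixels']); print(q,round(r['confidence'],2),r['extent'],np.round(np.median(P,0),3) if len(P) else 0)
E
```

```text
pics
{'t': np.float64(0.0), 'joint_positions': array([-1.36 ,  0.333, -0.065,  1.461,  0.022,  1.35 , -0.089]), 'joint_vel': array([ 0.003, -0.001,  0.001, -0.001, -0.002,  0.001,  0.001]), 'joint_efforts': array([-1.0000e-03, -6.2326e+01,  2.4000e-02, -3.8989e+01, -6.1000e-02,
        4.0000e-02,  0.0000e+00]), 'tcp_pos': array([0.145, 0.608, 0.222]), 'tool_rot': array([-0.   ,  0.117,  0.993, -0.001]), 'wrist_force': array([0.572, 0.615, 0.203]), 'wrist_torque': array([-0.022,  0.011,  0.005]), 'grip_force': np.float64(0.0), 'width': np.float64(1.003)}
scene [[421.1, 0.0, 280.6], [0.0, 421.1, 207.2], [0.0, 0.0, 1.0]] [[0.606, 0.796, -0.01], [0.449, -0.352, -0.822], [-0.657, 0.493, -0.57]] [-0.376 -0.203  1.414]
holder 0.89 [198.7, 174.7, 145.3, 76.3] [ 0.566 -0.009  0.008]
holder 0.18 [211.5, 190.4, 40.5, 46.0] [ 0.527 -0.073  0.056]
jaw 0.74 [213.3, 188.3, 39.9, 49.0] [ 0.527 -0.073  0.056]
cam_lever 0.49 [218.4, 214.2, 21.2, 18.5] [ 0.538 -0.093  0.052]
cam_lever 0.43 [334.5, 186.6, 29.6, 18.8] [0.584 0.258 0.006]
cam_lever 0.38 [268.4, 166.7, 18.6, 18.8] [0.415 0.139 0.022]
boar
[... 242 characters left out ...]
.9, 0.0, 267.9], [0.0, 484.9, 214.4], [0.0, 0.0, 1.0]] [[-0.024, -1.0, 0.017], [-0.997, 0.023, -0.079], [0.079, -0.019, -0.997]] [0.025 0.585 1.011]
holder 0.62 [177.2, 186.1, 158.5, 100.8] [ 0.528 -0.021  0.009]
jaw 0.71 [174.5, 189.2, 163.2, 98.5] [ 0.528 -0.021  0.009]
jaw 0.58 [285.8, 213.2, 42.7, 67.9] [ 0.513 -0.061  0.062]
cam_lever 0.52 [171.9, 187.4, 168.3, 99.8] [ 0.53  -0.019  0.009]
cam_lever 0.47 [307.3, 232.7, 20.0, 14.2] [ 0.534 -0.089  0.059]
board 0.95 [194.4, 202.2, 84.2, 63.6] [0.545 0.076 0.053]
board 0.86 [369.9, 128.4, 97.2, 114.8] [ 0.643 -0.319  0.004]
board 0.77 [182.3, 109.2, 54.2, 53.6] [0.766 0.134 0.002]
neck 0.82 [285.8, 210.5, 43.9, 70.3] [ 0.512 -0.059  0.063]
```

```bash
python3 -c "
import cv2
i=cv2.imread('pics/top1.png')[90:310,130:430]
cv2.imwrite('pics/top1c.png',cv2.resize(i,None,fx=2.66,fy=2.66,interpolation=2))
j=cv2.imread('pics/scene1.png');cv2.imwrite('pics/s1c.png',cv2.resize(j[150:290,180:400],None,fx=3.5,fy=3.5,interpolation=2))"
```

```text
(no output)
```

View pics/top1.png

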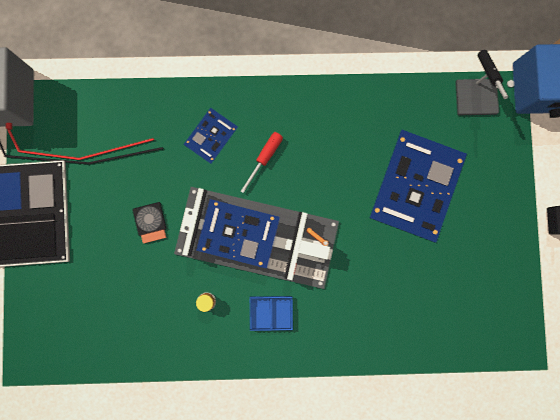

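View pics/top1c.png

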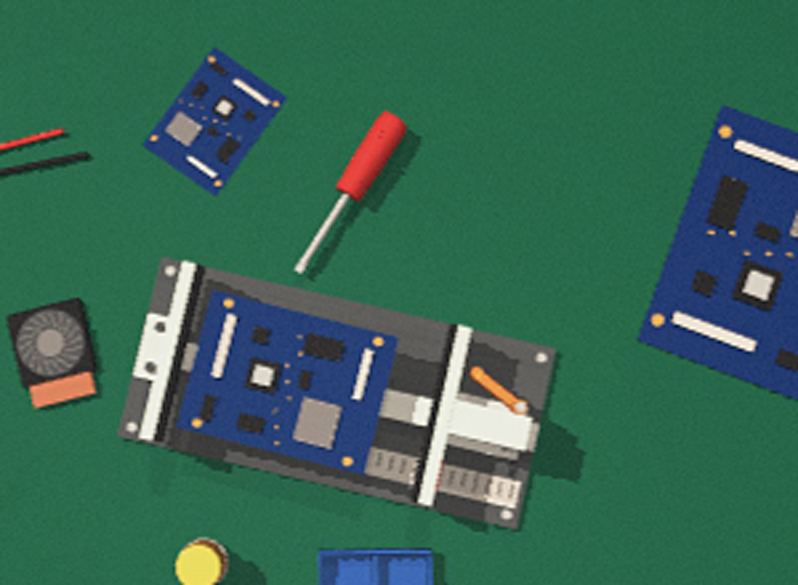

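Top view: the holder is at pixels (178–338, 187–286), with the fixed jaw on the left at (190,222). The sliding jaw plate is at (297,246), the white neck at (315,250) and the orange lever at (317,237).

Board candidates:
- The board in the holder, at (236,232), is the one meant: it is loose between the jaws and should measure 110x150.
- The small one at (210,135) and the large one at (418,187) are look-alikes.

The orange-like things at (153,237) (copper fins) and the red screwdriver at (265,155) are not the lever.

Run:
```python
from h import *
for n in('top','scene'):
    p,d,c=shot(n)
    P,u,v=cloud(d,c)
    near=(abs(P[:,0]-.54)<.16)&(abs(P[:,1]-.0)<.2)
    for r in finder.outline_of(n,'board')[:3]:
        Q,_,_=cloud(d,c,r['pixels']); Q=Q[(Q[:,2]>.04)&(Q[:,2]<.06)]
        if len(Q)>200: print(n,'board',cv2.minAreaRect(Q[:,:2].astype(np.float32)),np.median(Q[:,2]))
    px=p[v,u].astype(int)
    o=near&(px[:,0]>170)&(px[:,0]-px[:,2]>90)&(px[:,1]<170)
    Q=P[o&(P[:,2]>.035)]; print('lever',len(Q),cv2.minAreaRect(Q[:,:2].astype(np.float32)),np.median(Q[:,2]))
    k=near&(P[:,2]>.0585)&(P[:,2]<.075)
    m=np.zeros(d.shape,np.uint8); m[v[k],u[k]]=255
    N,L,S,C=cv2.connectedComponentsWithStats(m)
    for i in range(1,N):
        if S[i,4]>40:
            s=k&(L[v,u]==i); print(S[i],cv2.minAreaRect(P[s][:,:2].astype(np.float32)),np.median(P[s][:,2]))
```

```text
top board ((0.5460442900657654, 0.07572541385889053), (0.14960156381130219, 0.11001869291067123), 74.02572631835938) 0.052612585374616216
lever 98 ((0.48488548398017883, 0.03151112049818039), (0.24295638501644135, 0.19510333240032196), 74.51029205322266) 0.05903615999501487
[180 188  26  68 714] ((0.5736063122749329, 0.17205888032913208), (0.032505691051483154, 0.13946276903152466), 75.61620330810547) 0.061844376322509505
[284 212  45  68 976] ((0.5107182264328003, -0.07077435404062271), (0.07616356760263443, 0.13965575397014618), 75.53690338134766) 0.06330929867951857
scene board ((0.5477691888809204, 0.07146545499563217), (0.14887483417987823, 0.1131470799446106), 74.72095489501953) 0.05099668461469187
lever 67 ((0.48000597953796387, 0.022308871150016785), (0.03977670520544052, 0.2707991600036621), 27.813640594482422) 0.05718473549622068
[305 174  30  28 247] ((0.5758723616600037, 0.16841238737106323), (0.033713385462760925, 0.14181528985500336), 76.11626434326172) 0.06014279355362753
[212 191  41  33 448] ((0.5111038684844971, -0.07390899956226349), (0.07602224498987198, 0.14289502799510956), 75.59373474121094) 0.06143112855429064
```

Request:
{"api": "arm_command", "payload": {"slide": [[-3.25, -3.54, 0], [-3.25, -3.54, 0], [-3.25, -3.54, 0], [-3.25, -3.54, 0], [-3.25, -3.54, 0], [-3.25, -3.54, 0], [-3.25, -3.54, 0], [-3.25, -3.54, 0], [-3.25, -3.54, 0], [-3.25, -3.54, 0]], "spin": [0, 0, 0, 0, 0, 0, 0, 0, 0, 0], "gripper": 8.7}}

```text
t: 1.8
tcp_pos: [0.3796, 0.1865, 0.2229]
tool_rot: [0.0, 0.117, 0.993, 0.001]
wrist_force: [1.1, -0.3, 0.2]
width: 1.0
grip_force: 0.0
```

Request:
{"api": "arm_command", "payload": {"slide": [[-3.25, -3.54, 0], [-3.25, -3.54, 0], [-3.25, -3.54, 0], [-3.25, -3.54, 0], [-3.25, -3.54, 0], [-3.25, -3.54, 0], [0, 0, 0], [0, 0, 0], [0, 0, 0], [0, 0, 0]], "spin": [0, 0, 0, 0, 0, 0, 0.144, 0.144, 0.144, 0.144]}}

```text
t: 2.8
tcp_pos: [0.5194, -0.0636, 0.2226]
tool_rot: [0.0, 0.397, 0.918, 0.0]
wrist_force: [-1.1, 0.6, 1.0]
width: 0.998
grip_force: 0.0
```

Request:
{"api": "arm_command", "payload": {"slide": [[0, 0, 0], [0, 0, 0], [0, 0, 0], [0, 0, 0], [0, 0, 0], [0, 0, 0], [0, 0, 0], [0, 0, 0]], "spin": [0.144, 0.144, 0.144, 0.144, 0.144, 0.144, 0.144, 0]}}

```text
t: 3.6
tcp_pos: [0.5194, -0.0634, 0.2226]
tool_rot: [-0.0, 0.79, 0.614, 0.0]
wrist_force: [-0.4, 0.1, -0.5]
width: 1.002
grip_force: 0.0
```

```bash
cat > m.py <<'E'
from h import *
from scipy.spatial.transform import Rotation as Ro
def st():
    s=arm.sense(); w,x,y,z=s['tool_rot']; R=Ro.from_quat([x,y,z,w]).as_matrix()
    print('t',round(float(s['t']),2),'tcp',np.round(s['tcp_pos'],4),'tooly',np.round(R[:,1],4),'z',np.round(R[:,2],3),'yaw',np.degrees(np.arctan2(R[1,1],R[0,1])).round(2),'F',np.round(s['wrist_force'],2),'q',np.round(s['joint_positions'],2),'w',s['width'],s['grip_force'])
    return s,R
E
python3 - <<'E'
from m import *
st(); p,d,c=shot('wrist','w1.png'); print(np.round(c['R'],3).tolist(),(-np.array(c['R']).T@c['t']).round(3))
np.savez('w1.npz',d=d,p=p,**c)
E
```

```text
t 3.6 tcp [ 0.5194 -0.0634  0.2226] tooly [ 9.691e-01 -2.467e-01  1.000e-04] z [ 0.  0. -1.] yaw -14.28 F [-0.39  0.08 -0.52] q [-0.72  0.12  0.82  1.76 -0.09  1.3  -0.13] w 1.001934118537481 0.0
[[0.97, -0.241, 0.0], [-0.231, -0.93, 0.285], [-0.068, -0.277, -0.959]] [0.539 0.015 0.384]
```

View pics/w1.png

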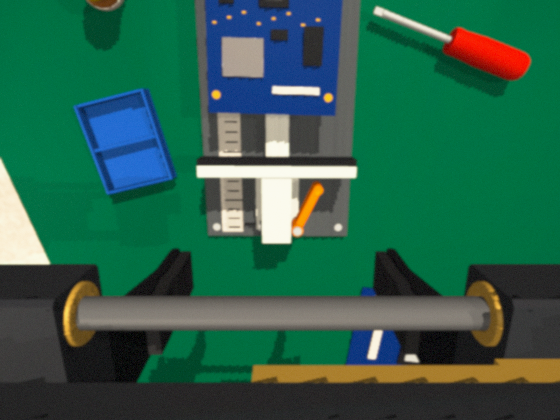

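Wrist view: the jaw plate is at pixel (277,168), the neck at (277,210), and the lever runs from its pin at (298,231) to its tip at (319,187), open to the holder's +x. The scale is at (232,195).

```bash
cat > meas.py <<'E'
from m import *
def measure(p,d,c,yaw=-14.5,box=(205,355,120,250)):
    a=np.radians(yaw); X=np.array([np.cos(a),np.sin(a)]); Y=np.array([-np.sin(a),np.cos(a)])
    P,u,v=cloud(d,c); x0,x1,y0,y1=box
    inb=(P[:,0]>.4)&(P[:,0]<.62)&(P[:,1]>-.16)&(P[:,1]<.06)&(P[:,2]>.055)&(P[:,2]<.075)
    px=p[v,u].astype(int); org=(px[:,0]-px[:,2]>90)&(px[:,0]>150)&(px[:,1]<185)
    Q=P[inb&~org]; h=np.stack([Q[:,:2]@X,Q[:,:2]@Y,Q[:,2]],1)
    top=h[(h[:,2]>.057)&(h[:,2]<.0645)]
    nk=h[(h[:,2]>.0645)]
    L=P[org&(P[:,2]>.05)&(P[:,2]<.066)&(P[:,0]>.4)&(P[:,0]<.62)&(P[:,1]>-.16)&(P[:,1]<.06)]
    for n,q in(('plate',top),('neck',nk),('lever',np.stack([L[:,:2]@X,L[:,:2]@Y,L[:,2]],1))):
        print(n,len(q),np.percentile(q,[1,50,99],axis=0).round(4).tolist(),cv2.minAreaRect(q[:,:2].astype(np.float32)))
    return X,Y
E
python3 - <<'E'
from meas import *
z=np.load('w1.npz'); X,Y=measure(z['p'],z['d'],z)
s,R=st(); t=s['tcp_pos'][:2]; print('tcp hx,hy',t@X,t@Y)
p,d,c=shot('top'); measure(p,d,c)
E
```

```text
plate 3066 [[0.4445, 0.0334, 0.0579], [0.5149, 0.0914, 0.0615], [0.5816, 0.0995, 0.0636]] ((0.5132148265838623, 0.06434072554111481), (0.14041294157505035, 0.0704457014799118), 0.2702600657939911)
neck 1886 [[0.5008, 0.024, 0.065], [0.5134, 0.0543, 0.0665], [0.5262, 0.0833, 0.0682]] ((0.5178058743476868, 0.0546250119805336), (0.03481156378984451, 0.06222916767001152), 0.546876847743988)
lever 560 [[0.4591, 0.0311, 0.0504], [0.5417, 0.0572, 0.0592], [0.5585, 0.155, 0.0622]] ((0.5080114603042603, 0.09201717376708984), (0.1254848837852478, 0.10210888087749481), 89.08891296386719)
t 3.65 tcp [ 0.5195 -0.0634  0.2226] tooly [ 9.704e-01 -2.414e-01  2.000e-04] z [ 0.  0. -1.] yaw -13.97 F [-0.74  0.76  0.35] q [-0.72  0.12  0.82  1.76 -0.09  1.3  -0.12] w 1.0017232866582957 0.0
tcp hx,hy 0.5187902561959161 0.06872768797949834
plate 401 [[0.4452, 0.0841, 0.0571], [0.5118, 0.0924, 0.0615], [0.5795, 0.1862, 0.0643]] ((0.5043225288391113, 0.1318892240524292), (0.13590142130851746, 0.11323824524879456), 11.474740982055664)
neck 26 [[0.4477, 0.0854, 0.0645], [0.5042, 0.0934, 0.065], [0.5753, 0.0972, 0.0668]] ((0.5125092267990112, 0.09099091589450836), (0.012076680548489094, 0.13628123700618744), 89.5445785522461)
lever 9 [[0.4582, 0.1453, 0.05], [0.4631, 0.15, 0.0526], [0.558, 0.153, 0.056]] ((0.5081236362457275, 0.14908520877361298), (0.006517312023788691, 0.1000007688999176), 89.0860824584961)
```

Request:
{"api": "arm_command", "payload": {"slide": [[0, 0.35, 4], [0, 0, 4], [0, 0, 3], [0, 0, 0], [0, 0, 0]], "spin": [0, 0, 0, 0, 0]}}

```text
t: 4.2
tcp_pos: [0.523, -0.0646, 0.1133]
tool_rot: [0.0, 0.788, 0.615, -0.0]
wrist_force: [0.2, -0.1, 0.2]
width: 0.999
grip_force: 0.0
```

Run:
```python
from m import *
s,R=st(); p,d,c=shot('wrist','w2.png')
a=np.radians(-14.2); X=np.array([np.cos(a),np.sin(a)]); Y=np.array([-np.sin(a),np.cos(a)])
def H(P): return np.stack([P[:,:2]@X,P[:,:2]@Y,P[:,2]],1)
print('tcp',H(s['tcp_pos'][None]))
z=np.load('w1.npz')
for p,d,c in((z['p'],z['d'],z),(p,d,c)):
    P,u,v=cloud(d,c); h=H(P); px=p[v,u].astype(int)
    near=(abs(h[:,0]-.515)<.08)&(h[:,1]>.0)&(h[:,1]<.13)
    o=near&(px[:,0]-px[:,2]>90)&(px[:,0]>150)&(px[:,1]<185)&(h[:,0]>.525)
    print('lever',o.sum(),cv2.minAreaRect(h[o][:,:2].astype(np.float32)),h[o].min(0),h[o].max(0),np.median(h[o][:,2]))
    k=near&~o&(h[:,2]>.0575)&(h[:,2]<.0645)&(h[:,1]>.08)
    print('plate',cv2.minAreaRect(h[k][:,:2].astype(np.float32)),np.percentile(h[k],[2,50,98],axis=0).round(4).tolist())
    k=near&~o&(h[:,2]>.064)&(h[:,2]<.071)&(h[:,1]<.085); print('neck',np.percentile(h[k],[2,50,98],axis=0).round(4).tolist())
    # bias-free: plate/neck heights via colour edges not needed
    r=near&(px[:,0]>110)&(px[:,1]<75)&(px[:,2]<75)&(px[:,0]-px[:,1]>50)&(h[:,2]<.02)
    print('red',r.sum(),np.median(h[r],0) if r.any() else '')
```

```text
t 4.2 tcp [ 0.523  -0.0646  0.1133] tooly [ 9.701e-01 -2.428e-01 -1.000e-04] z [-0. -0. -1.] yaw -14.05 F [ 0.15 -0.09  0.16] q [-0.66  0.26  0.8   1.89 -0.21  1.08 -0.02] w 0.9993015326168068 0.0
tcp [[0.52283261 0.06571068 0.11325343]]
lever 4593 ((0.5380035042762756, 0.06103074550628662), (0.10510078817605972, 0.050387512892484665), 64.9281234741211) [0.52500729 0.00629846 0.00622844] [0.58015816 0.1057469  0.32397098] 0.31956379347971553
plate ((0.5135586261749268, 0.08854332566261292), (0.016664398834109306, 0.14041292667388916), 89.97026824951172) [[0.4465, 0.0808, 0.0597], [0.5145, 0.0888, 0.0615], [0.5807, 0.0967, 0.0631]]
neck [[0.5012, 0.0219, 0.065], [0.5137, 0.0515, 0.0665], [0.5263, 0.0799, 0.068]]
red 3 [0.55825299 0.06225869 0.00733529]
lever 5400 ((0.5405739545822144, 0.060532137751579285), (0.10689528286457062, 0.05449990555644035), 66.16317749023438) [0.52503616 0.00118733 0.00136821] [0.58409477 0.10546792 0.21515421] 0.2106904771257725
plate ((0.5144627690315247, 0.08892562985420227), (0.01699153147637844, 0.14025209844112396), 89.5311508178711) [[0.4475, 0.0812, 0.0591], [0.5146, 0.0896, 0.0623], [0.5817, 0.0972, 0.0637]]
neck [[0.5018, 0.029, 0.0648], [0.5146, 0.0559, 0.0674], [0.5313, 0.0809, 0.0686]]
red 2 [0.56126442 0.05829388 0.00813888]
```

View pics/w2.png

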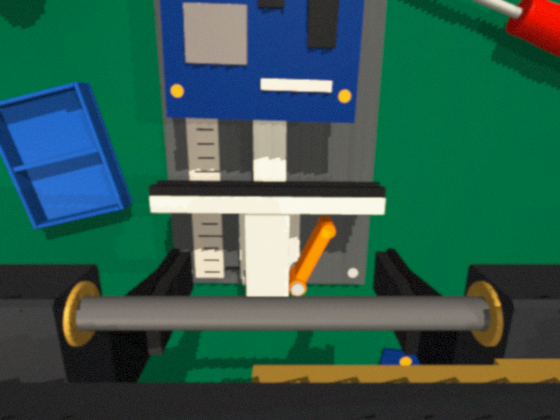

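Wrist view 2: lever tip at pixel (328,228), about 40 mm out from the neck line, plate at (267,205), neck at (267,255). The plate measures z 62 and the neck z 67 from both wrist positions, which matches the text. The fingers will straddle both, so I'm descending.

Request:
{"api": "arm_command", "payload": {"slide": [[0, 0, 3], [0, 0, 2.5], [0, 0, 2], [0, 0, 0], [0, -0.35, 0], [0, 0, 0]], "spin": [0, 0, 0, 0, 0, 0]}}

```text
t: 4.85
tcp_pos: [0.5203, -0.0634, 0.0393]
tool_rot: [0.0, 0.789, 0.615, 0.001]
wrist_force: [-0.3, -0.5, 0.5]
width: 0.998
grip_force: 0.0
```

Request:
{"api": "arm_command", "payload": {"slide": [[0.5, 0, 0], [0.5, 0, 0], [0.3, 0, 0], [0.2, 0, 0], [0, 0, 0]], "spin": [0, 0, 0, 0, 0]}}

```text
t: 5.35
tcp_pos: [0.5233, -0.0485, 0.0376]
tool_rot: [-0.0, 0.789, 0.615, 0.0]
wrist_force: [0.6, -1.4, 1.7]
width: 1.001
grip_force: 0.7
```

```bash
cat > f.py <<'E'
from m import *
import sys
a=np.radians(-14.2); X=np.array([np.cos(a),np.sin(a)]); Y=np.array([-np.sin(a),np.cos(a)])
s,R=st(); t=s['tcp_pos'][:2]; f=s['wrist_force'][:2]; print('hx %.4f hy %.4f Fx %.2f Fy %.2f'%(t@X,t@Y,f@X,f@Y))
E
python3 f.py
```

```text
t 5.35 tcp [ 0.5233 -0.0485  0.0376] tooly [ 9.698e-01 -2.439e-01  1.000e-04] z [ 0.  0. -1.] yaw -14.12 F [ 0.59 -1.41  1.7 ] q [-0.63  0.38  0.75  1.95 -0.32  0.93  0.02] w 1.0014807072537386 0.7454424211755395
hx 0.5192 hy 0.0814 Fx 0.92 Fy -1.22
```

Request:
{"api": "arm_command", "payload": {"slide": [[0.5, 0, 0], [0.5, 0, 0], [0.5, 0, 0], [0.5, 0, 0], [0.5, 0, 0], [0, 0, 0]], "spin": [0, 0, 0, 0, 0, 0]}}

```text
t: 5.95
tcp_pos: [0.5294, -0.0236, 0.0375]
tool_rot: [-0.0, 0.788, 0.615, 0.0]
wrist_force: [-0.1, -2.6, 0.2]
width: 1.002
grip_force: 1.0
```

```bash
python3 f.py
python3 - <<'E'
from h import *
p,d,c=shot('wrist'); cv2.imwrite('pics/w3.png',p[:,:,::-1])
E
```

```text
t 5.95 tcp [ 0.5294 -0.0236  0.0375] tooly [ 9.700e-01 -2.432e-01 -1.000e-04] z [-0.  0. -1.] yaw -14.08 F [-0.09 -2.62  0.19] q [-0.67  0.38  0.74  1.94 -0.32  0.94 -0.02] w 1.0017386990469879 1.0472010914236307
hx 0.5190 hy 0.1070 Fx 0.55 Fy -2.56
```

View pics/w3.png

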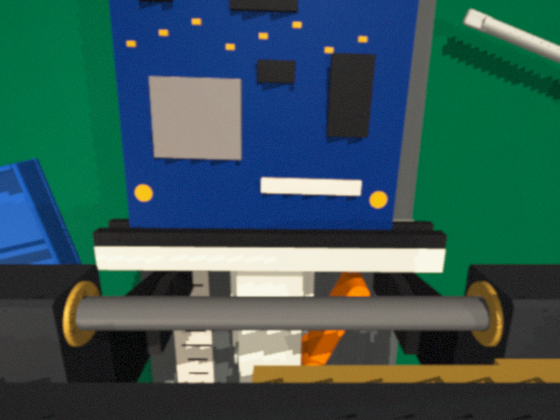

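The jaw (plate at (270,250)) moves with the fingers and the board edge at (265,225) is entering its groove. The lever at (340,300) is still open between the fingers.

Request:
{"api": "arm_command", "payload": {"slide": [[0.4, 0, 0], [0.4, 0, 0], [0.4, 0, 0], [0, 0, 0], [0, 0, 0]], "spin": [0, 0, 0, 0, 0]}}

```text
t: 6.5
tcp_pos: [0.5321, -0.0126, 0.0374]
tool_rot: [-0.0, 0.789, 0.615, 0.0]
wrist_force: [0.6, -2.5, -0.9]
width: 1.002
grip_force: 1.2
```

Request:
{"api": "arm_command", "payload": {"slide": [[0.3, 0, 0], [0.3, 0, 0], [0, 0, 0]], "spin": [0, 0, 0]}}

```text
t: 6.8
tcp_pos: [0.5333, -0.0079, 0.0374]
tool_rot: [0.0, 0.789, 0.614, -0.001]
wrist_force: [-1.0, -6.7, 0.5]
width: 1.0
grip_force: 3.4
```

```bash
python3 f.py
```

```text
t 6.8 tcp [ 0.5333 -0.0079  0.0374] tooly [ 9.694e-01 -2.454e-01 -4.000e-04] z [-0.001 -0.001 -1.   ] yaw -14.21 F [-1.05 -6.67  0.48] q [-0.69  0.39  0.73  1.93 -0.32  0.94 -0.05] w 1.0002359110902326 3.41647244989872
hx 0.5190 hy 0.1231 Fx 0.62 Fy -6.72
```

Request:
{"api": "arm_command", "payload": {"slide": [[0.1, 0, 0], [0, 0, 0], [0, 0, 0]], "spin": [0, 0, 0]}}

```text
t: 7.1
tcp_pos: [0.5333, -0.0077, 0.0374]
tool_rot: [0.0, 0.789, 0.614, -0.001]
wrist_force: [-1.7, -8.4, 1.1]
width: 1.001
grip_force: 4.4
```

```bash
python3 f.py
python3 - <<'E'
from h import *
p,d,c=shot('scene'); i=p[160:270,190:360,::-1]; cv2.imwrite('pics/s2.png',cv2.resize(i,None,fx=4.6,fy=4.6,interpolation=2))
E
```

```text
t 7.1 tcp [ 0.5333 -0.0077  0.0374] tooly [ 9.692e-01 -2.462e-01 -5.000e-04] z [-0.001 -0.001 -1.   ] yaw -14.26 F [-1.73 -8.37  1.13] q [-0.69  0.39  0.73  1.93 -0.32  0.94 -0.06] w 1.0008551388938982 4.442339278757572
hx 0.5189 hy 0.1233 Fx 0.37 Fy -8.54
```

View pics/s2.png

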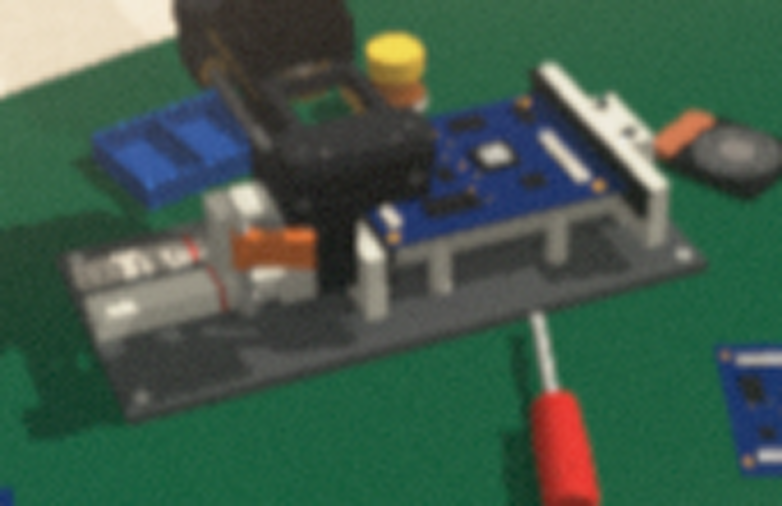

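Run:
```python
from h import *
a=np.radians(-14.2); X=np.array([np.cos(a),np.sin(a)]); Y=np.array([-np.sin(a),np.cos(a)])
for n in('wrist','top','scene'):
    p,d,c=shot(n,'n_%s.png'%n); P,u,v=cloud(d,c); h=np.stack([P[:,:2]@X,P[:,:2]@Y,P[:,2]],1); px=p[v,u].astype(int)
    k=(abs(h[:,0]-.514)<.068)&(h[:,2]>.059)&(h[:,2]<.0645)&(px.min(1)>100)
    hist,e=np.histogram(h[k,1],bins=np.arange(.06,.36,.003)); print(n,[(round(b,3),int(x)) for b,x in zip(e,hist) if x>8])
    b=(h[:,2]>.045)&(h[:,2]<.06)&(px[:,2]-px[:,0]>50)&(abs(h[:,0]-.514)<.07)
    if b.sum()>50: print('board',np.percentile(h[b,1],[.5,99.5]),cv2.minAreaRect(h[b][:,:2].astype(np.float32)))
    r=(px[:,0]-np.maximum(px[:,1],px[:,2])>50)&(abs(px[:,1]-px[:,2])<30)&(h[:,2]<.03)&(abs(h[:,0]-.5)<.08)&(h[:,1]<.15)&(h[:,1]>-.1)
    print('red',r.sum(),h[r].round(3)[:20].tolist())
i=cv2.imread('pics/n_wrist.png'); 
j=cv2.imread('pics/n_scene.png')[195:240,200:270]; cv2.imwrite('pics/n2.png',cv2.resize(j,None,fx=10,fy=10,interpolation=2))
```

```text
wrist [(np.float64(0.135), 1018), (np.float64(0.138), 2272), (np.float64(0.141), 2323), (np.float64(0.144), 2310), (np.float64(0.147), 275)]
board [0.15202891 0.23737573] ((0.510799765586853, 0.19456839561462402), (0.08693142980337143, 0.11235163360834122), 89.93575286865234)
red 7 [[0.557, 0.07, 0.007], [0.556, 0.069, 0.007], [0.555, 0.067, 0.007], [0.553, 0.064, 0.007], [0.551, 0.061, 0.009], [0.55, 0.059, 0.008], [0.548, 0.053, 0.007]]
top [(np.float64(0.294), 38), (np.float64(0.297), 88), (np.float64(0.3), 85), (np.float64(0.303), 85), (np.float64(0.306), 60), (np.float64(0.309), 26), (np.float64(0.312), 28), (np.float64(0.315), 26), (np.float64(0.318), 34), (np.float64(0.321), 24)]
board [0.18359009 0.28901564] ((0.5094339847564697, 0.23548708856105804), (0.11003771424293518, 0.10952377319335938), 89.8427734375)
red 0 []
scene [(np.float64(0.141), 9), (np.float64(0.291), 10), (np.float64(0.294), 26), (np.float64(0.297), 24), (np.float64(0.3), 32), (np.float64(0.303), 18), (np.float64(0.306), 13), (np.float64(0.312), 10), (np.float64(0.315), 10), (np.float64(0.318), 11)]
board [0.15509299 0.27197337] ((0.5099102854728699, 0.21720507740974426), (0.12439156323671341, 0.11211244016885757), 88.52738189697266)
red 5 [[0.464, 0.073, 0.009], [0.466, 0.072, 0.008], [0.466, 0.074, 0.007], [0.471, 0.07, 0.008], [0.475, 0.072, 0.01]]
```

View pics/n2.png

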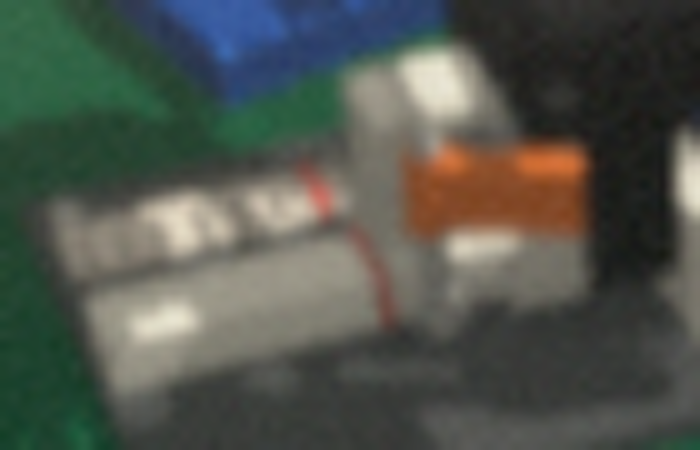

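View pics/n_wrist.png

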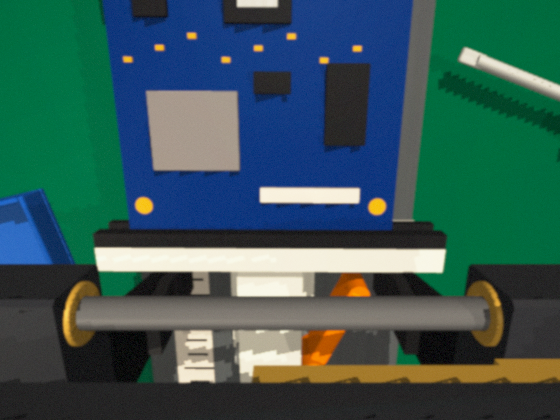

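Travel measured at about 55.5 mm of the 56. Jaw groove floor is at 0.147 and the fixed groove floor at about 0.297, so 150 mm apart. Force is rising steeply with almost no motion, so the board is seating. I'll add a little more push to reach about 6 N net on the board.

Request:
{"api": "arm_command", "payload": {"slide": [[0.1, 0, 0], [0, 0, 0], [0, 0, 0], [0, 0, 0]], "spin": [0, 0, 0, 0]}}

```text
t: 7.7
tcp_pos: [0.5335, -0.0073, 0.0374]
tool_rot: [0.0, 0.79, 0.614, -0.001]
wrist_force: [-2.8, -9.4, 2.5]
width: 0.999
grip_force: 5.4
```

```bash
python3 f.py
python3 - <<'E'
from h import *
p,d,c=shot('scene'); j=p[195:240,200:270,::-1]; cv2.imwrite('pics/n3.png',cv2.resize(j,None,fx=10,fy=10,interpolation=2))
E
python3 f.py
```

```text
t 7.7 tcp [ 0.5335 -0.0073  0.0374] tooly [ 9.690e-01 -2.469e-01 -6.000e-04] z [-0.001 -0.002 -1.   ] yaw -14.29 F [-2.75 -9.41  2.49] q [-0.69  0.39  0.73  1.93 -0.32  0.94 -0.06] w 0.9989448028355503 5.35784762352705
hx 0.5190 hy 0.1238 Fx -0.36 Fy -9.80
t 7.75 tcp [ 0.5334 -0.0073  0.0374] tooly [ 9.690e-01 -2.469e-01 -6.000e-04] z [-0.001 -0.002 -1.   ] yaw -14.29 F [ -2.06 -10.17   2.07] q [-0.69  0.39  0.73  1.93 -0.32  0.94 -0.06] w 0.9966474714048744 5.357475131750107
hx 0.5189 hy 0.1238 Fx 0.49 Fy -10.36
```

Request:
{"api": "arm_command", "payload": {"slide": [[0, 0, 0], [0, 0, 0], [0, 0, 0], [0, 0, 0], [0, 0, 0], [0, 0, 0], [0, 0, 0], [0, 0, 0]], "spin": [0, 0, 0, 0, 0, 0, 0, 0], "gripper": 3.0, "squeeze": 20}}

```text
t: 8.55
tcp_pos: [0.5336, -0.0072, 0.0386]
tool_rot: [-0.0, 0.79, 0.614, -0.001]
wrist_force: [-8.7, -9.0, 19.2]
width: 0.418
grip_force: 22.0
```

```bash
python3 f.py
```

```text
t 8.55 tcp [ 0.5336 -0.0072  0.0386] tooly [ 0.969  -0.2469 -0.001 ] z [-0.001 -0.001 -1.   ] yaw -14.3 F [-8.7  -9.04 19.2 ] q [-0.69  0.39  0.73  1.93 -0.32  0.94 -0.06] w 0.41814091592157915 22.029550043516792
hx 0.5191 hy 0.1239 Fx -6.22 Fy -10.90
```

Request:
{"api": "arm_command", "payload": {"slide": [[0, 0, -0.06], [0, -0.05, -0.06], [0, 0, 0], [0, 0, 0], [0, 0, 0], [0, 0, 0]], "spin": [0, 0, 0, 0, 0, 0]}}

```text
t: 9.15
tcp_pos: [0.5335, -0.0072, 0.0387]
tool_rot: [0.001, 0.79, 0.614, -0.001]
wrist_force: [-0.1, -9.5, 0.2]
width: 0.416
grip_force: 22.8
```

```bash
python3 f.py
python3 - <<'E'
from h import *
a=np.radians(-14.2); X=np.array([np.cos(a),np.sin(a)]); Y=np.array([-np.sin(a),np.cos(a)])
p,d,c=shot('wrist','w9.png');P,u,v=cloud(d,c); h=np.stack([P[:,:2]@X,P[:,:2]@Y,P[:,2]],1); px=p[v,u].astype(int)
k=(abs(h[:,0]-.514)<.068)&(h[:,2]>.059)&(h[:,2]<.0645)&(px.min(1)>100)&(h[:,1]>.1)&(h[:,1]<.2)
print(np.percentile(h[k,1],[2,98]))
q,_,_=shot('scene'); w=cv2.resize(q[190:245,195:275,::-1],None,fx=5,fy=5,interpolation=2); t,_,_=shot('top')
o=np.zeros((560,800,3),np.uint8); o[:275,:400]=w; o[280:560,:373]=cv2.resize(p[:,:,::-1],(373,280)); o[:400,400:]=cv2.resize(t[180:300,160:280,::-1],(400,400))
cv2.imwrite('pics/fin.png',o)
E
```

```text
t 9.15 tcp [ 0.5335 -0.0072  0.0387] tooly [ 9.691e-01 -2.467e-01  5.000e-04] z [ 0.    -0.002 -1.   ] yaw -14.28 F [-0.1  -9.51  0.21] q [-0.69  0.39  0.73  1.93 -0.32  0.94 -0.06] w 0.41569809814266656 22.79124227614375
hx 0.5189 hy 0.1239 Fx 2.24 Fy -9.24
[0.13721595 0.14752192]
```

View pics/fin.png

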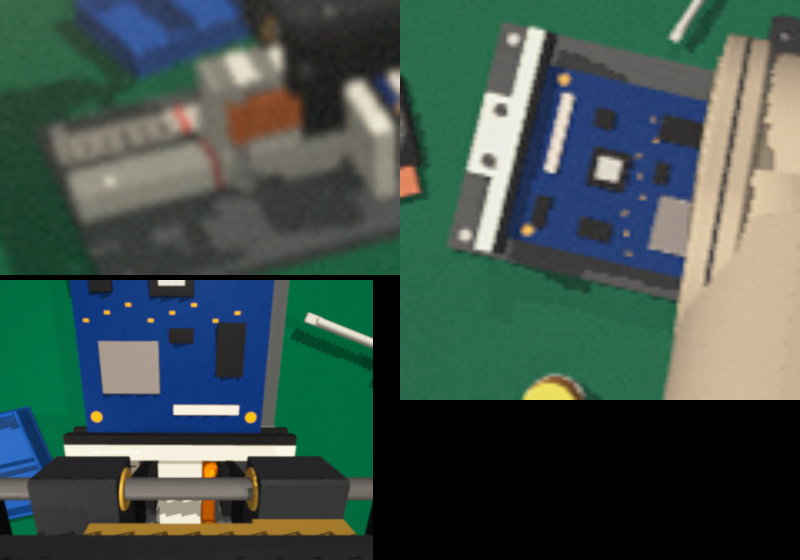

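The lever is closed parallel to the neck (at (210,490)) and the opening is 36.3 mm. The jaw's rear stands at the red mark (at (215,160)) and the board's far edge is inside the fixed jaw's groove (at (540,160)). Push holds at about 9.5 N and grip at 22 N.

```bash
python3 -c "
from rig import job_done; print(job_done())"
```

```text
the job is handed in; nothing more can be done
None
```

The job is handed in with the board seated in both jaws, the jaw at the red mark as far as the camera shows and pressed with about 9.5 N, and the cam lever closed with the fingers still squeezing lever and neck at about 22 N. I never moved near the screwdriver, fan, jar or tray, and the run took about 9 s.

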